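# Stand a lying snap-lid tub and square it into the shelf's fence corner

## Task

The narrow clear tub with the dark grey snap lid is lying on the counter: stand it upright, lid up, on the low deck of the clamp-on steel shelf, clear of the corner, and let go of it. Then push it home into the corner of the deck's back and side fences, so that it stands square and flush against both, and leave it there. Leave everything else where it is.

Things in the scene. Friction and masses are not known exactly. Their poses are not given: they have to be found in the camera images.
- tub_center (a point): centre of the tub to be put away: a narrow clear plastic container, 80 mm long, 46 x 46 mm square section with flat faces, about 0.2 kg; a dark grey snap lid, flush with its sides, is the last 16 mm of its length. It starts lying on a long face on the counter, lid end roughly to the right as seen from the robot (-y). x axis: from base to lid (up once it stands); y and z are square to its long faces
- tub: the same tub; its origin lies in the middle of the long face it starts lying on, axes as those of its centre, which lies 23 along z from here
- corner (a point): inner corner of the steel shelf's two fences, at the top face of its low deck (18 mm above the counter). x: square to the back fence, off the deck, away from the robot; y: square to the side fence, off the deck; z up. Inner faces at x = 0 and y = 0; deck from x -190 to 0, y -250 to 0, other edges open, no lip. Fences 55 above the deck, 4 thick. Tub at home: centre at -23, -23, 40
- stand: the stainless shelf clamped to the far edge of the counter; fixed; origin on the counter at the foot of its post (25 across, 200 tall), axes as the corner's, which lies at (-100, 100, 18) from here. It also carries a raised shelf beyond the side fence: x -190 to -10, y 170 to 350 from here, top face 130 up, wire rails to 148
- grinder: bystander, to be left where it is (sizes in mm): steel pepper grinder, 52 wide, 128 tall, standing on the raised shelf; origin at its underside
- ramekin: bystander, to be left where it is (sizes in mm): blue ceramic ramekin, 76 across, 42 tall, on the raised shelf; origin at its underside
- jar: bystander, to be left where it is (sizes in mm): small glass jar with a steel cap, 54 across, 60 tall, standing on the low deck near the end of the back fence away from the corner; origin at its underside
- pinch_bowl: bystander, to be left where it is (sizes in mm): white ceramic pinch bowl, 72 across, 34 tall, on the counter in front of the low deck; origin at its underside
- spoon: bystander, to be left where it is (sizes in mm): wooden spoon 250 long, at most 30 tall, lying on the counter in front of the low deck; origin at its underside, long axis x
- lunchbox: bystander, to be left where it is (sizes in mm): flat clear box with a white snap lid, 126 x 91, 67 tall, on the counter beyond the tub; origin at its underside
- saucepan: bystander, to be left where it is (sizes in mm): aluminium saucepan, 140 across, 85 tall, with a black handle about 140 long rising to 93, on the counter beyond the tub; origin at its underside

How it is judged:
On the way, in this order (a step that is already met when the one before it is completed fails the run):
1. the tub stands upright on the low deck, lid up, let go, its centre at least 12 mm away from its place in the corner (angle between tub_center's own x axis and vertical below 0.1 rad and contact force between the fingers and tub below 0.1 N and linear speed of tub below 0.02 m/s and angular speed of tub below 0.2 rad/s and z of tub_center in the frame of corner between 0.035 and 0.045 m and (x of tub_center in the frame of corner below -0.035 m or y of tub_center in the frame of corner below -0.035 m) and x of tub_center in the frame of corner between -0.2 and 0 m and y of tub_center in the frame of corner between -0.26 and 0 m), for 0.2 s.
2. the tub stands square and flush in the corner (x of tub_center in the frame of corner between -0.026 and -0.02 m and y of tub_center in the frame of corner between -0.026 and -0.02 m and z of tub_center in the frame of corner between 0.036 and 0.044 m and angle between tub_center's own x axis and vertical below 0.05 rad and (angle between the z axis of tub_center and the x axis of corner, either way round below 0.05 rad or angle between the z axis of tub_center and the y axis of corner, either way round below 0.05 rad)), for 0.2 s.
At the end, for the whole second after the job is handed in: The tub stands upright on the low deck, lid up (within 0.05 rad), square to the fences within 0.05 rad, its centre within 26 mm of the inner face of each fence (that is, flush within 3 mm), at rest and released (all of step 2 and linear speed of tub below 0.02 m/s and angular speed of tub below 0.2 rad/s and contact force between the fingers and tub below 0.1 N); the robot touches nothing.
It fails at once if the grinder or ramekin is shifted by more than 30 mm (distance of any of grinder, ramekin from where it was at the start of the episode above 0.03 m).
It fails at once if the jar or pinch bowl is shifted by more than 30 mm (distance of any of jar, pinch_bowl from where it was at the start of the episode above 0.03 m).
It fails at once if the spoon is shifted by more than 30 mm (distance of spoon from where it was at the start of the episode above 0.03 m).
It fails at once if the lunchbox is shifted by more than 30 mm (distance of lunchbox from where it was at the start of the episode above 0.03 m).
It fails at once if the saucepan is shifted by more than 30 mm (distance of saucepan from where it was at the start of the episode above 0.03 m).
It also fails if it takes over 72 s, if anything falls off the work surface, if the arm or the gripper's body presses on something with over 40 N, if the wrist force passes 120 N, or if a joint passes its speed limit or range.

## Robot

A 6-joint arm with a two-finger parallel gripper is mounted at the origin on the work surface. World frame = base frame: x ahead of the robot, y to its left, z up, the work surface at z = 0. Lengths are in m, angles in rad, forces in N, time in s.
With the tool pointing down it reaches from about 0.25 to 0.725 m from the base axis. Payload 4 kg.
Tool frame: the origin (TCP) lies on the centre line of the jaws, within the pads' length; the fingertips stand 11 mm ahead of it and the grasp point (between the pads) lies 8 mm behind it; y points along the fingers, x is the direction in which the jaws open and shut, and the axes are right-handed (so a half turn about y gives the same grasp; the last joint's range is limited). The gripper opens to 85 mm and grips with 20 to 120 N. Pads are 22 mm wide; open, the fingers measure 114 mm over their backs; the gripper's body (76 mm by 85 mm) begins 54 mm behind the grasp point. The pads swing forward as they close: fully open they stand 13 mm farther back than shut.
Start: joints at [-1.267, 0.241, 0.005, 1.335, 0, 1.571], TCP at [0.15, -0.477, 0.242] pointing down, gripper open.
Joint ranges: [-2.72, 2.72], [-1.05, 1.87], [-1.09, 1.28], [-1.99, 2.15], [-1.42, 1.44], [-3.14, 3.14]. Speed limits (rad/s): [2.79, 2.79, 3.14, 3.14, 3.14, 3.14].

## Interface

Orientations are given as a unit quaternion [x, y, z, w].
In Python, from workcell import env gives the robot as it stands. Calls block until the motion is done:
- env.move_pose(position, orientation): joint-space move of the TCP to a pose.
- env.move_l(position, rate=0.15, frame=None, force_limit=None): straight line of the TCP; frame=None keeps the orientation; rate is the mean speed in m/s. With force_limit (N) it stops when the force on the tool has changed by that much, and returns True; else False.
- env.goto_joints(angles): joint-space move.
- env.set_gripper(opening, force=None): finger opening in m; force is the grip in N (None keeps the last); returns when the fingers have stopped.
- env.dwell(seconds).
- env.solve_ik(position, orientation): joint angles nearest the present ones, or None.
- env.observe(): the state.
- env.read_camera(name): name is "scene" or "top"; returns the picture (420x560x3 uint8, red, green, blue); there is no depth.
- env.camera_info(name): a dict with "intrinsics" (3x3 intrinsics, pixels), "eye" and "attitude" of the camera in the world. Camera axes: x right, y down, z forward; pixel columns grow to the right and rows downward; lengths in m; the calibration is good to about 2 mm. A picture is of the moment at which its call begins. camera_info takes no time and is no camera call.
A pose or a line that the arm cannot do raises env.IKError and nothing moves.
- env.job_done(): hands the job in, once; it reports no verdict.
The state is a dict: "clock": time; "joint_positions": joint angles; "qvel": joint speeds; "effort": joint torques, N m; "tcp_pos": TCP position; "ee_rot": TCP orientation; "force": force on the tool from outside, world axes, zero at the start; "moment": the same for the moment, N m; "opening": finger opening in m.
Only numpy, scipy, OpenCV 4.12 (cv2) and the standard library are available. Lean on these libraries where they do the work, as an engineer would, in place of code of your own. Each camera call takes 0.05 s, during which the arm holds its last target.

## Working session

There is one attempt and no reset: what is moved stays moved. The work goes in short steps, each a Python script; the robot and the scene stay as the last script left them, time stands still between calls to the robot, and variables do not carry over. Pictures are saved under pics/ and viewed, and the job is handed in when it is done.

```bash
mkdir -p pics; ls
python3 - <<'E'
from workcell import env
import cv2
for n in("scene","top"):
    im=env.read_camera(n); cv2.imwrite(f"pics/{n}0.png",im[:,:,::-1])
    print(n,env.camera_info(n))
print(env.observe())
E
```

```text
pics
scene {'intrinsics': array([[508.30098932,   0.        , 275.73978387],
       [  0.        , 508.30098932, 198.75715771],
       [  0.        ,   0.        ,   1.        ]]), 'eye': array([1.29447341, 0.64118072, 0.84445186]), 'attitude': array([ 0.39196941,  0.8102924 , -0.397633  , -0.17797247])}
top {'intrinsics': array([[397.58728308,   0.        , 278.43663044],
       [  0.        , 397.58728308, 210.89979561],
       [  0.        ,   0.        ,   1.        ]]), 'eye': array([0.45110421, 0.02790241, 1.05745172]), 'attitude': array([ 0.71010106, -0.70094852,  0.05410343, -0.03873611])}
{'clock': 0.1, 'joint_positions': array([-1.26699150e+00,  2.41352586e-01,  3.83650203e-03,  1.33522476e+00,
        2.34070206e-05,  1.57078501e+00]), 'qvel': array([-0.00108654, -0.00100211,  0.00409518,  0.00017542, -0.00244033,
       -0.00069324]), 'effort': array([-5.10485079e-04, -3.73138726e+01,  2.53010345e+01,  1.08510713e-02,
        1.00986406e-05,  2.87795835e-06]), 'tcp_pos': array([ 0.14941383, -0.47656092,  0.24148595]), 'ee_rot': array([-0.56949041,  0.41912882, -0.41803043,  0.57031769]), 'force': array([ 0.11509592,  0.81385501, -0.42392292]), 'moment': array([-0.01355825,  0.01642607,  0.00618591]), 'opening': 0.08586678586890126}
```

View pics/scene0.png

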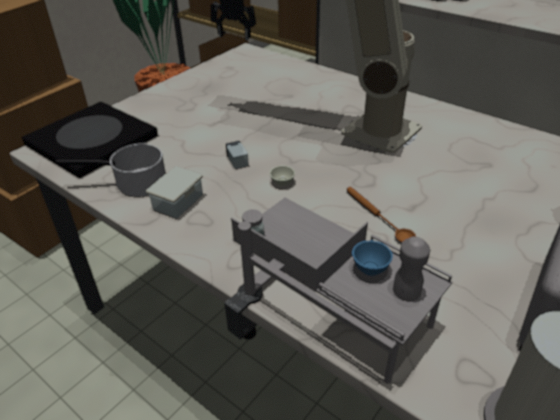

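View pics/top0.png

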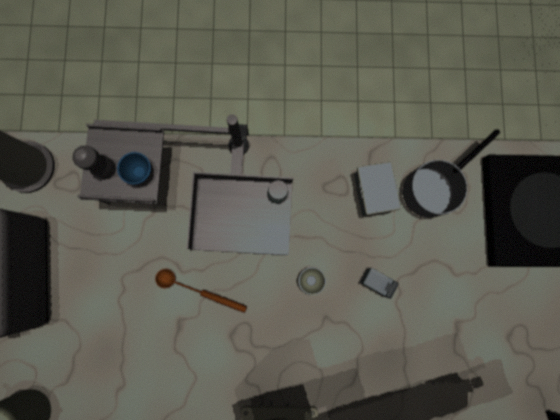

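The top view shows the tub at about (379,282), the deck corner at about (196,178), the jar at (277,190), the bowl at (311,280), and the spoon around (205,290). I'll zoom in for edges.

Run:
```python
import cv2,numpy as np
t=cv2.imread("pics/top0.png");s=cv2.imread("pics/scene0.png")
g=lambda a:np.clip((a/255.)**0.6*255,0,255).astype(np.uint8)
a=cv2.resize(g(t[255:310,345:415]),None,fx=8,fy=8,interpolation=cv2.INTER_CUBIC)
b=cv2.resize(g(t[160:270,180:310]),None,fx=6,fy=5.4,interpolation=cv2.INTER_CUBIC)
cv2.imwrite("pics/a.png",a);cv2.imwrite("pics/b.png",b)
cv2.imwrite("pics/c.png",cv2.resize(g(s[130:180,210:265]),None,fx=10,fy=10,interpolation=cv2.INTER_CUBIC))
cv2.imwrite("pics/d.png",cv2.resize(g(s[195:290,225:375]),None,fx=5,fy=5,interpolation=cv2.INTER_CUBIC))
```

```text
(no output)
```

View pics/a.png

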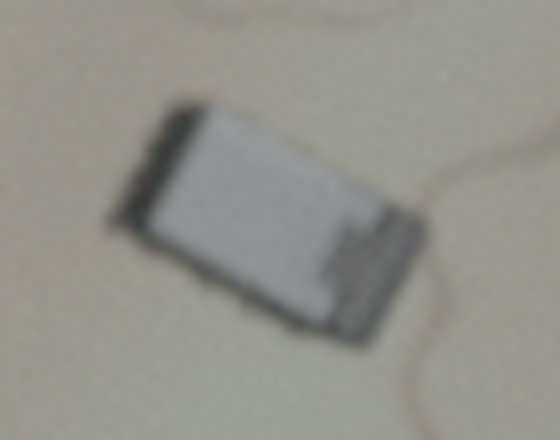

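View pics/b.png

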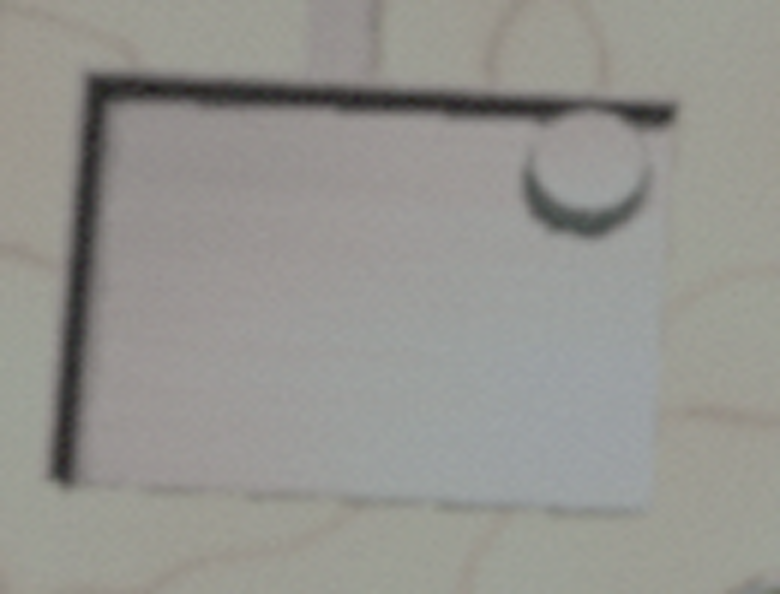

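View pics/c.png

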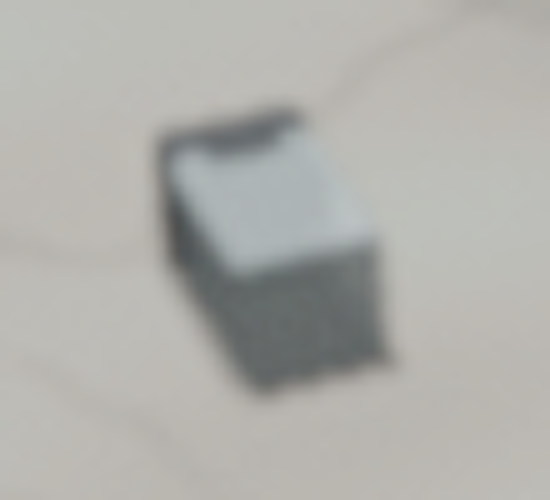

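View pics/d.png

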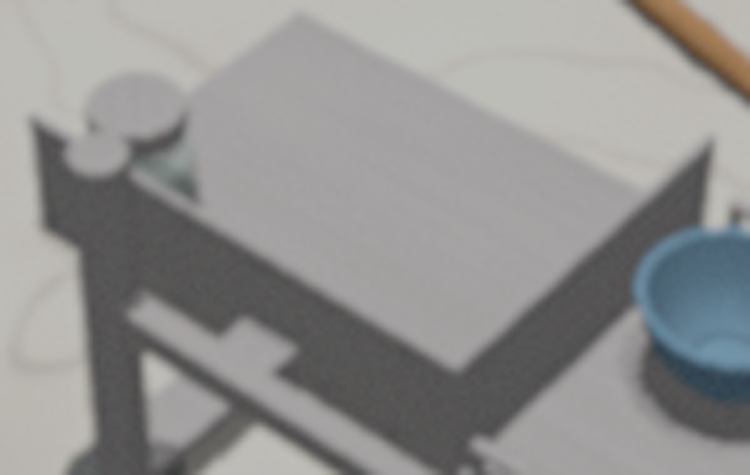

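```bash
cat > h.py <<'E'
from workcell import env
import numpy as np, cv2
from scipy.optimize import least_squares
from scipy.spatial.transform import Rotation as R
CI={n:env.camera_info(n) for n in("scene","top")}
def proj(n,P):
    c=CI[n];p=(np.atleast_2d(P)-c["eye"])@R.from_quat(c["attitude"]).as_matrix()
    q=p@np.array(c["intrinsics"]).T;return q[:,:2]/q[:,2:]
def place(p,P):
    c,s=np.cos(p[2]),np.sin(p[2]);P=np.array(P,float)
    return np.c_[p[0]+c*P[:,0]-s*P[:,1],p[1]+s*P[:,0]+c*P[:,1],P[:,2]]
def z2p(pts,f,off): return (np.array(pts,float)+.5)/f-.5+np.array(off)
def fit(obs,x0):
    def r(p): return np.concatenate([(proj(n,place(p,P))-px).ravel() for n,P,px in obs])
    s=least_squares(r,x0,loss="soft_l1");return s.x,r(s.x).reshape(-1,2)
E
python3 - <<'E'
from h import *
np.set_printoptions(precision=4,suppress=True)
L=.04;w=.023
# tub: local x base->lid
A=z2p([(208,103),(148,230),(425,215),(368,345),(112,222)],8,(345,255))
# lid direction ~ -y, so local +y = world +x (far)
PA=[(-L,w,.046),(-L,-w,.046),(L,w,.046),(L,-w,.046),(-L,-w,0)]
B=z2p([(235,275),(375,240),(262,393),(392,362),(165,135),(295,108)],10,(210,130))
PB=[(-L,w,.046),(-L,-w,.046),(-L,w,0),(-L,-w,0),(L,w,.046),(L,-w,.046)]
for o in ([("top",PA,A),("scene",PB,B)],[("top",PA,A)],[("scene",PB,B)]):
    x,r=fit(o,[.3,-.25,-1.7]);print("tub",x);print(r.T)
z=.018
A=z2p([(645,512),(78,485),(106,105)],(6,5.4),(180,160)); PA=[(-.19,-.25,z),(-.19,0,z),(0,0,z)]
B=z2p([(460,375),(35,118),(712,140),(300,12)],5,(225,195)); PB=[(.004,.004,z+.055),(.004,-.25,z+.055),(-.19,.004,z+.055),(-.19,-.25,z)]
for o in ([("top",PA,A),("scene",PB,B)],[("top",PA,A)],[("scene",PB,B)]):
    x,r=fit(o,[.5,.25,0]);print("corner",x);print(r.T)
E
```

```text
tub [ 0.4065 -0.2521 -2.0476]
[[-0.5171 -1.0535  0.641  -0.1328 -0.5869 -0.0508  1.0481 -1.5519  0.2457
  -2.2708 -0.6648]
 [-0.5636 -0.1469  0.4432  0.6265 -0.008  -0.6229 -0.9854  0.8507  0.0385
  -0.1872 -1.0779]]
tub [ 0.4068 -0.253  -2.0346]
[[-0.3485 -0.6716  0.9849  0.4277 -0.2217]
 [-0.5638 -0.0359  0.0727  0.3636  0.0981]]
tub [ 0.4067 -0.2496 -2.0845]
[[-0.0323  1.2825 -1.5329  0.4771 -1.3093  0.48  ]
 [-0.3351 -0.4072  1.1434  0.6269 -0.1445 -0.7627]]
corner [ 0.6745  0.2242 -0.0386]
[[ 0.2096 -1.5748 -0.582  -0.1599 -1.2586  1.0864 -0.2144]
 [-0.0755  0.0158 -1.3851 -1.0095 -0.3252 -1.1064 -0.1353]]
corner [ 0.6732  0.2228 -0.035 ]
[[ 1.0142 -0.7959 -0.0824]
 [ 0.117   0.5618 -0.8751]]
corner [ 0.6764  0.2254 -0.0426]
[[-0.2172 -1.1273  1.3983  0.1739]
 [-0.2204  0.0829 -0.3221  0.3261]]
```

```bash
cat >> h.py <<'E'
TUB=np.array([.4067,-.2525,-2.043]); CR=np.array([.6742,.2238,-.038])
def ori(jaw,d):
    x=jaw/np.linalg.norm(jaw); y=d/np.linalg.norm(d); return R.from_matrix(np.c_[x,y,np.cross(x,y)])
def u(a): return np.array([np.cos(a),np.sin(a),0])
Z=np.array([0,0,1.])
def c2w(x,y,z): # corner frame (m, z above deck) -> world
    return CR[0]*u(0)+CR[1]*u(np.pi/2)+x*u(CR[2])+y*u(CR[2]+np.pi/2)+(z+.018)*Z
def pick(th,s,al=.008,h=.028,yaw=TUB[2],up=0):
    a=u(yaw); d=-np.cos(th)*Z-np.sin(th)*a
    g=np.array([TUB[0],TUB[1],0])+al*a+(h+up)*Z
    return g+.008*d, ori(s*np.cross(Z,a),d).as_quat()
def plc(th,s,cx,cy,al=.008,h=.028,dz=0,phi=0):
    f=u(CR[2]+phi)           # horizontal direction of tool
    d=np.cos(th)*f-np.sin(th)*Z
    # at pick up->-a, a->up ; after: up_pick -> -f
    g=c2w(cx,cy,.040+al+dz)-(h-.023)*f
    return g+.008*d, ori(s*np.cross(Z,f),d).as_quat()
E
python3 - <<'E'
from h import *
np.set_printoptions(precision=2,suppress=True)
for th in np.deg2rad([0,15,25,35,45,55]):
  for s in(1,-1):
    a=env.solve_ik(*pick(th,s)); b=env.solve_ik(*plc(th,s,-.07,-.085,dz=.003)); c=env.solve_ik(*plc(th,s,-.07,-.085,dz=.12)); p=env.solve_ik(*pick(th,s,up=.1))
    print(round(np.rad2deg(th)),s,a,p,b,c)
E
python3 - <<'E'
from h import *
t=cv2.imread("pics/top0.png");s=cv2.imread("pics/scene0.png")
for n,im,box,nm in(("top",t,(160,240,180,130),"o1"),):
    pass
def ov(im,n,x0,y0,w,h,f,fn):
    g=np.clip((im[y0:y0+h,x0:x0+w]/255.)**.6*255,0,255).astype(np.uint8)
    g=cv2.resize(g,None,fx=f,fy=f,interpolation=cv2.INTER_CUBIC)
    def poly(p,P,col):
        q=(proj(n,place(p,P))-[x0,y0]+.5)*f-.5
        cv2.polylines(g,[np.round(q*16).astype(int).reshape(-1,1,2).astype(np.int32)],True,col,1,cv2.LINE_AA,4)
    L,w_=.04,.023
    for zz in(0,.046): poly(TUB,[(-L,-w_,zz),(L,-w_,zz),(L,w_,zz),(-L,w_,zz)],(0,0,255))
    poly(CR,[(-.19,-.25,.018),(-.19,0,.018),(0,0,.018),(0,-.25,.018)],(0,200,0))
    poly(CR,[(0,0,.073),(-.19,0,.073),(-.19,.004,.073),(.004,.004,.073),(.004,-.25,.073),(0,-.25,.073)],(255,0,0))
    cv2.imwrite(fn,g)
ov(t,"top",180,160,130,100,6,"pics/o1.png");ov(t,"top",345,255,70,55,8,"pics/o2.png")
ov(s,"scene",225,195,150,100,5,"pics/o3.png");ov(s,"scene",210,130,55,50,10,"pics/o4.png")
a=cv2.imread("pics/o2.png");b=cv2.imread("pics/o4.png")
cv2.imwrite("pics/o24.png",np.hstack([cv2.resize(a,(420,330)),cv2.resize(b,(363,330))]))
E
```

```text
0 1 [-0.57  0.42 -0.38  0.77  0.    1.47] [-0.57  0.29 -0.26  1.02  0.    1.47] None [ 0.46  0.89 -1.06 -1.95 -0.49  0.  ]
0 -1 [-0.57  0.42 -0.38  0.77  0.   -1.67] [-0.57  0.29 -0.26  1.02  0.   -1.67] None [ 0.46  0.89 -1.06 -1.95 -0.49 -3.14]
15 1 [-0.72  0.47 -0.34  0.83  0.25  1.31] [-0.72  0.34 -0.22  1.07  0.25  1.31] [ 0.44  0.92 -1.02 -1.65 -0.46  0.13] [ 0.44  0.48 -1.03 -1.22 -0.46  0.13]
15 -1 [-0.72  0.47 -0.34  0.83  0.25 -1.83] [-0.72  0.34 -0.22  1.07  0.25 -1.83] [ 0.44  0.92 -1.02 -1.65 -0.46 -3.01] [ 0.44  0.48 -1.03 -1.22 -0.46 -3.01]
25 1 [-0.81  0.53 -0.29  0.9   0.41  1.2 ] [-0.81  0.4  -0.19  1.14  0.41  1.2 ] [ 0.42  0.67 -0.99 -1.18 -0.41  0.21] [ 0.42  0.27 -0.93 -0.73 -0.41  0.21]
25 -1 [-0.81  0.53 -0.29  0.9   0.41 -1.94] [-0.81  0.4  -0.19  1.14  0.41 -1.94] [ 0.42  0.67 -0.99 -1.18 -0.41 -2.94] [ 0.42  0.27 -0.93 -0.73 -0.41 -2.94]
35 1 [-0.89  0.61 -0.23  1.01  0.55  1.08] [-0.89  0.48 -0.14  1.23  0.55  1.08] [ 0.39  0.49 -0.89 -0.72 -0.35  0.26] [ 0.39  0.17 -0.79 -0.3  -0.35  0.26]
35 -1 [-0.89  0.61 -0.23  1.01  0.55 -2.07] [-0.89  0.48 -0.14  1.23  0.55 -2.07] [ 0.39  0.49 -0.89 -0.72 -0.35 -2.88] [ 0.39  0.17 -0.79 -0.3  -0.35 -2.88]
45 1 [-0.95  0.71 -0.16  1.14  0.68  0.93] [-0.95  0.57 -0.09  1.34  0.68  0.93] [ 0.36  0.38 -0.76 -0.32 -0.28  0.29] [ 0.36  0.14 -0.64  0.05 -0.28  0.29]
45 -1 [-0.95  0.71 -0.16  1.14  0.68 -2.21] [-0.95  0.57 -0.09  1.34  0.68 -2.21] [ 0.36  0.38 -0.76 -0.32 -0.28 -2.85] [ 0.36  0.14 -0.64  0.05 -0.28 -2.85]
55 1 [-1.    0.83 -0.07  1.3   0.78  0.77] [-1.    0.68 -0.03  1.49  0.78  0.77] [ 0.33  0.35 -0.61  0.03 -0.21  0.31] [ 0.33  0.16 -0.46  0.36 -0.21  0.31]
55 -1 [-1.    0.83 -0.07  1.3   0.78 -2.37] [-1.    0.68 -0.03  1.49  0.78 -2.37] [ 0.33  0.35 -0.61  0.03 -0.21 -2.84] [ 0.33  0.16 -0.46  0.36 -0.21 -2.84]
```

View pics/o1.png

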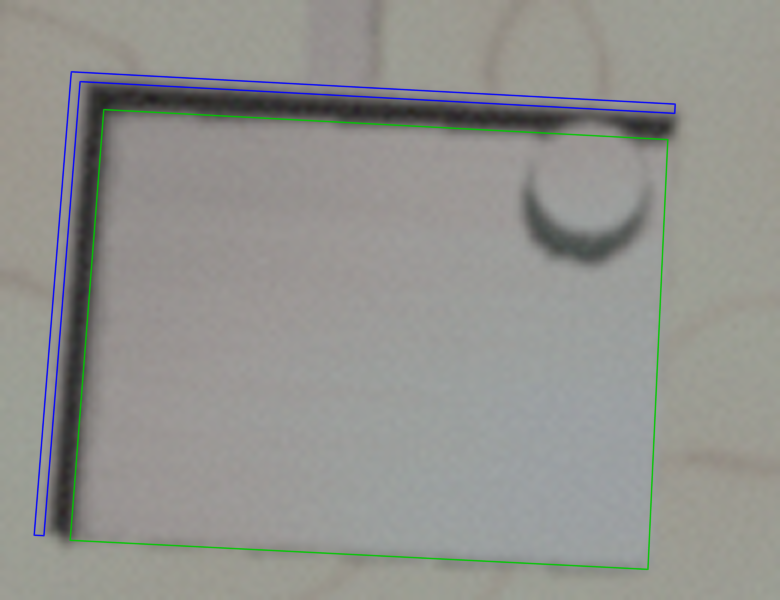

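View pics/o3.png

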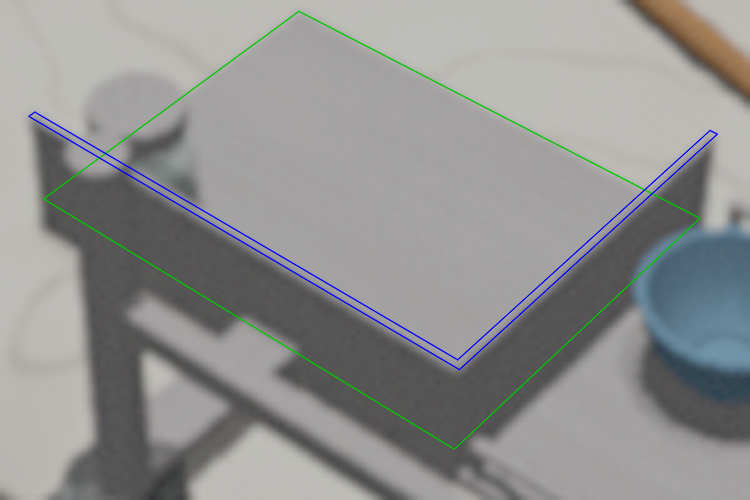

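View pics/o24.png

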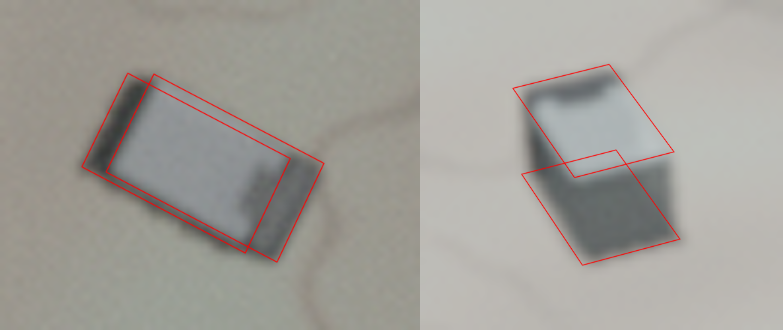

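Model overlays agree within about 1–2 px (2–3 mm), good enough for a self-centring grasp. I'll pick with the tool leaning 45° from the lid side, so that after the upending it points 45° down.

Run:
```python
from h import *
np.set_printoptions(precision=4,suppress=True)
th=np.pi/4
p,q=pick(th,1); d=R.from_quat(q).as_matrix()[:,1]
env.set_gripper(.085,force=40)
env.move_pose(p-.1*d,q)
print(env.move_l(p-.02*d,rate=.12,force_limit=8)); print(env.move_l(p,rate=.04,force_limit=8))
o=env.observe();print(p,o["tcp_pos"],o["clock"],o["force"])
im=env.read_camera("top");cv2.imwrite("pics/p1t.png",cv2.resize(im[200:340,280:460,::-1],None,fx=4,fy=4))
im=env.read_camera("scene");cv2.imwrite("pics/p1s.png",cv2.resize(im[90:210,160:320,::-1],None,fx=4,fy=4))
```

```text
False
False
[ 0.4056 -0.2546  0.0223] [ 0.4057 -0.2544  0.0223] 2.9667 [-0.4493 -0.3266 -0.3723]
```

View pics/p1t.png

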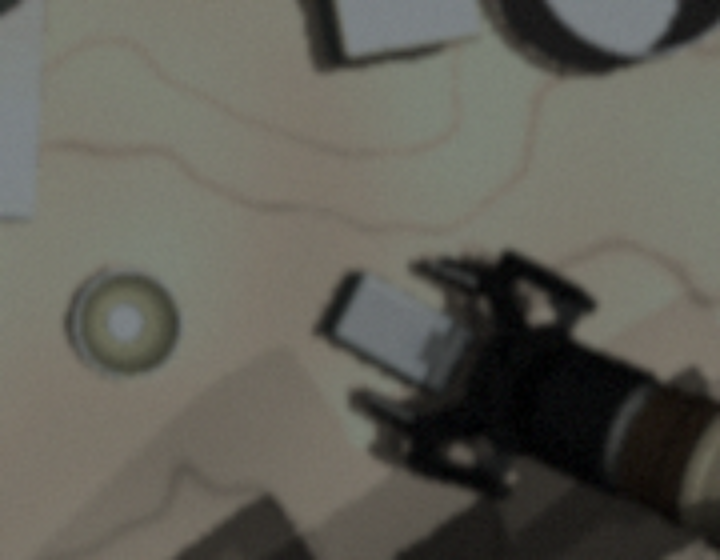

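View pics/p1s.png

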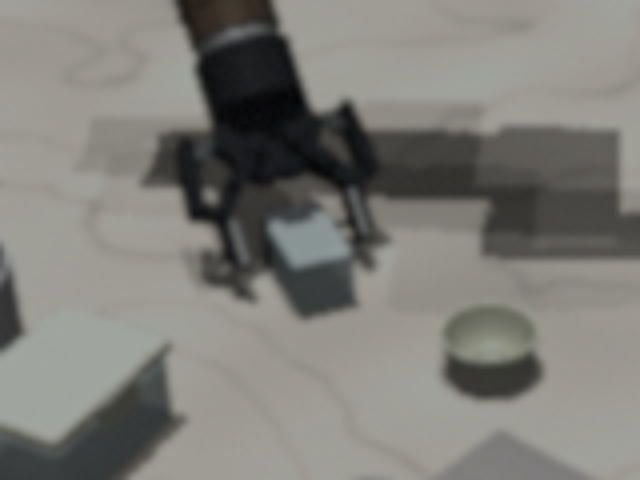

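The top view shows the jaws straddling the tub, with the fingers at about (430,270) and (380,410) and the tub between them. Now I'll grip and lift.

Run:
```python
from h import *
np.set_printoptions(precision=4,suppress=True)
env.set_gripper(0.0,force=45); o=env.observe();print(o["opening"],o["force"],o["tcp_pos"],o["clock"])
p=o["tcp_pos"]; env.move_l(p+[0,0,.2],rate=.15); env.dwell(.2)
o=env.observe();print(o["opening"],o["force"],o["clock"])
for n in("top","scene"):
    im=env.read_camera(n);cv2.imwrite(f"pics/l_{n}.png",im[:,:,::-1])
```

```text
0.04608069266281887 [-1.1206 -0.5772  2.5743] [ 0.4056 -0.2548  0.0225] 3.5167
0.04546796916486988 [ 0.4518 -0.0052 -1.6394] 5.2
```

View pics/l_scene.png

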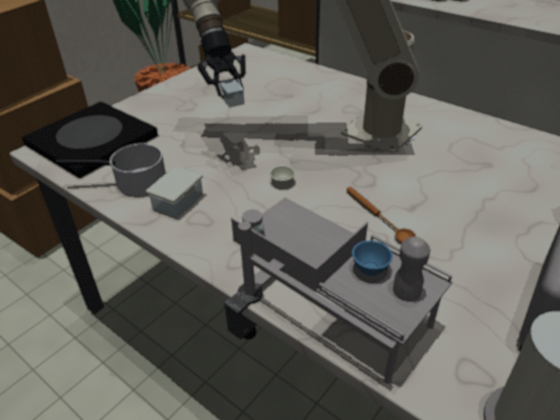

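The scene view shows the tub in the fingers at (231,88), everything else unmoved. Next: upend it and go above the deck.

Run:
```python
from h import *
np.set_printoptions(precision=4,suppress=True)
th=np.pi/4
env.move_pose(*plc(th,1,-.075,-.095,dz=.13)); env.dwell(.3)
o=env.observe();print(o["opening"],o["force"],o["clock"],o["tcp_pos"])
print(env.move_l(plc(th,1,-.075,-.095,dz=.03)[0],rate=.12,force_limit=10)); env.dwell(.2)
for n,b in(("top",(140,290,150,330)),("scene",(160,310,210,400))):
    im=env.read_camera(n)[b[0]:b[1],b[2]:b[3],::-1];cv2.imwrite(f"pics/m_{n}.png",cv2.resize(im,None,fx=4,fy=4,interpolation=cv2.INTER_CUBIC))
```

```text
0.045645892320784066 [ 0.416   0.3704 -1.646 ] 7.2 [0.5966 0.1308 0.1902]
False
```

View pics/m_top.png

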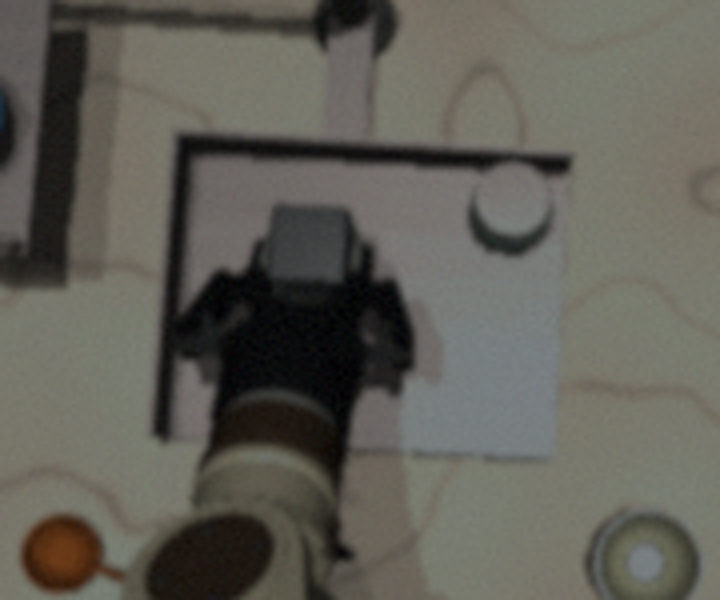

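View pics/m_scene.png

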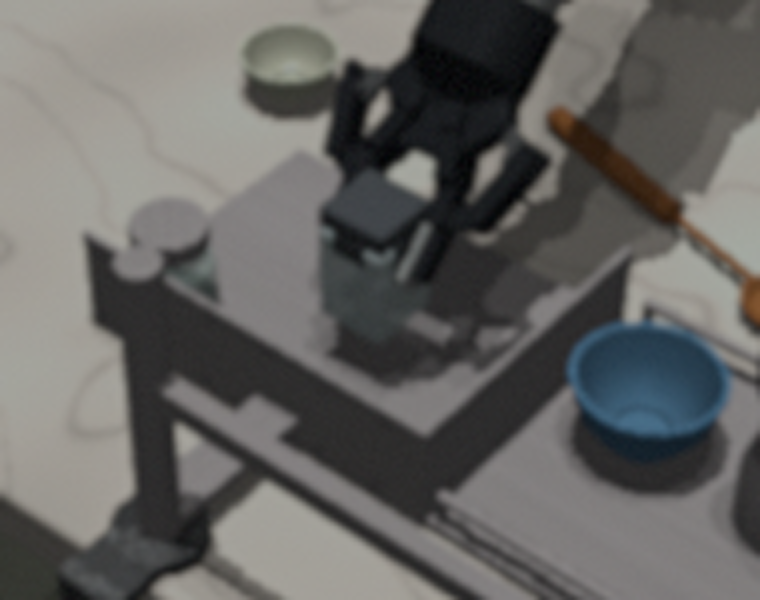

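Tub is upright, lid up at about (375,205) in the scene crop. I'll shift 15 mm away from the side fence for finger room, lower until contact, and release.

Run:
```python
from h import *
np.set_printoptions(precision=4,suppress=True)
th=np.pi/4
cx,cy=-.075,-.108
env.move_l(plc(th,1,cx,cy,dz=.025)[0],rate=.08)
env.move_l(plc(th,1,cx,cy,dz=.007)[0],rate=.06,force_limit=10)
env.dwell(.2)
print(env.move_l(plc(th,1,cx,cy,dz=-.008)[0],rate=.012,force_limit=4))
o=env.observe();print(o["force"],o["tcp_pos"]-plc(th,1,cx,cy)[0])
env.set_gripper(.085);env.dwell(.3)
o=env.observe();print(o["opening"],o["force"],o["clock"])
q=plc(th,1,cx,cy)[1];d=R.from_quat(q).as_matrix()[:,1]
env.move_l(o["tcp_pos"]-.11*d,rate=.1,force_limit=8)
env.dwell(.2)
print(env.observe()["clock"])
for n,b in(("top",(140,290,150,330)),("scene",(160,310,210,400))):
    im=env.read_camera(n);cv2.imwrite(f"pics/r_{n}_full.png",im[:,:,::-1]);im=im[b[0]:b[1],b[2]:b[3],::-1];cv2.imwrite(f"pics/r_{n}.png",cv2.resize(im,None,fx=4,fy=4,interpolation=cv2.INTER_CUBIC))
```

```text
True
[-1.6508 -0.0193  7.0468] [ 0.0001 -0.     -0.0003]
0.08512848205062137 [0.3244 0.0745 0.8454] 10.95
12.4
```

View pics/r_top.png

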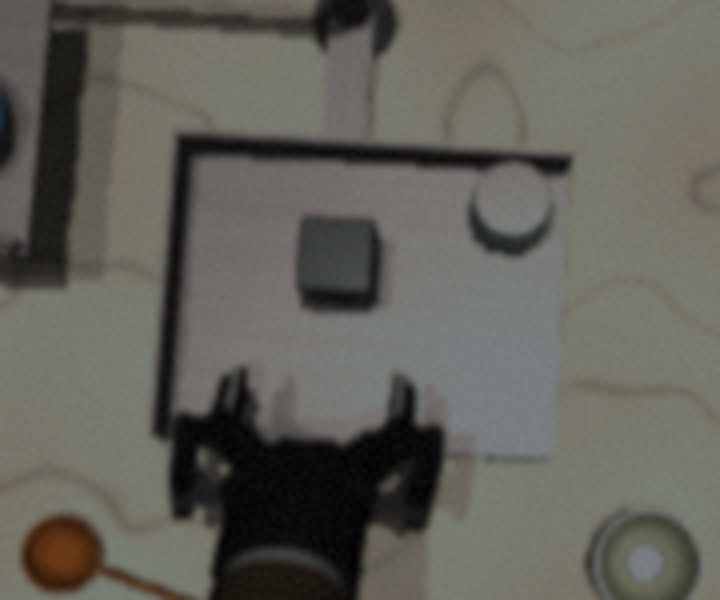

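View pics/r_scene.png

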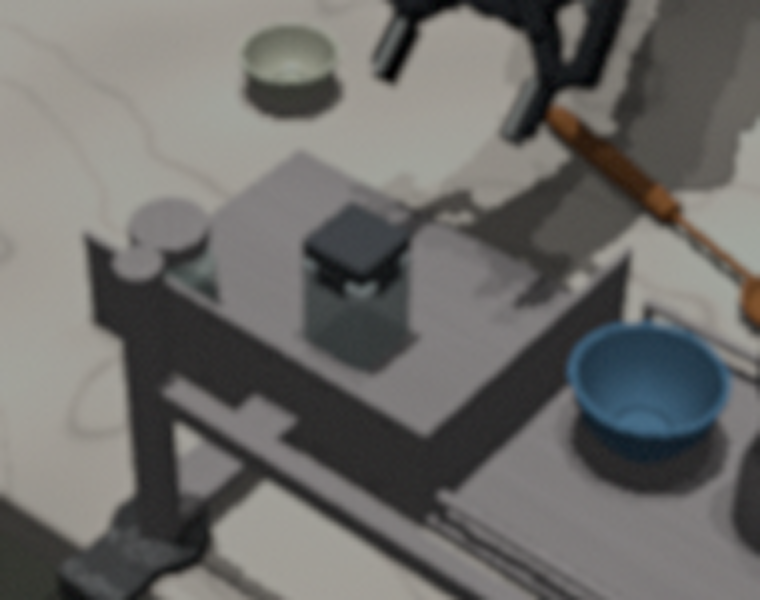

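Tub stands released near (355,240) in the scene crop, about 108 mm from the side fence. I'll close the fingers and look at the closed gripper before choosing the push poses. I'll also measure the tub and jar in the corner frame.

Run:
```python
from h import *
np.set_printoptions(precision=4,suppress=True)
def ray(n,px,z):
    c=CI[n];v=R.from_quat(c["attitude"]).apply(np.linalg.solve(c["intrinsics"],[*px,1]));w=c["eye"]+v*(z-c["eye"][2])/v[2]
    dd=w[:2]-CR[:2];return dd@u(CR[2])[:2],dd@u(CR[2]+np.pi/2)[:2]
t=lambda x,y:((x+.5)/4-.5+150,(y+.5)/4-.5+140)
s=lambda x,y:((x+.5)/4-.5+210,(y+.5)/4-.5+160)
print("tub top",ray("top",t(340,254),.098),"scene",ray("scene",s(357,241),.098))
print("jar",ray("top",t(512,200),.078),ray("scene",s(170,226),.078))
env.set_gripper(0.0,force=20)
# tool down-ish 20deg tilt pose, high, well in front of tub
th=np.deg2rad(70); f=u(CR[2]); d=np.cos(th)*f-np.sin(th)*Z
q=ori(np.cross(Z,f),d).as_quat()
P=c2w(-.14,-.108,.10)
print(env.solve_ik(P,q)); env.move_pose(P,q); env.dwell(.2)
o=env.observe();print(o["opening"],o["clock"])
im=env.read_camera("scene");cv2.imwrite("pics/k_s.png",cv2.resize(im[120:310,210:400,::-1],None,fx=3.1,fy=3.1,interpolation=cv2.INTER_CUBIC))
im=env.read_camera("top");cv2.imwrite("pics/k_t.png",cv2.resize(im[140:290,150:330,::-1],None,fx=4,fy=4,interpolation=cv2.INTER_CUBIC))
for th in np.deg2rad([60,70,80,90]):
  for f0 in(0,np.pi/2):
    f=u(CR[2]+f0);d=np.cos(th)*f-np.sin(th)*Z
    for s in(1,-1):
      q=ori(s*np.cross(Z,f),d).as_quat()
      print(round(np.rad2deg(th)),f0,s,env.solve_ik(c2w(-.023,-.06,.03) if f0 else c2w(-.06,-.023,.03),q))
```

```text
tub top (np.float64(-0.0743933161371539), np.float64(-0.11205872249649936)) scene (np.float64(-0.07005291593091238), np.float64(-0.10335563212063469))
jar (np.float64(-0.03166707661428543), np.float64(-0.21519544570320687)) (np.float64(-0.02895998682749497), np.float64(-0.2103144681319358))
[ 0.2828  0.2074 -0.456   0.5748 -0.108   0.3026]
1.437473534228605e-05 14.1667
60 0 1 [ 0.42    0.4376 -0.4409  0.2145 -0.2229  0.4035]
60 0 -1 [ 0.42    0.4376 -0.4409  0.2145 -0.2229 -2.7381]
60 1.5707963267948966 1 [ 0.0289  0.6915  0.0804  0.9211  0.5223 -1.4936]
60 1.5707963267948966 -1 [0.0289 0.6915 0.0804 0.9211 0.5223 1.648 ]
70 0 1 [ 0.3831  0.4805 -0.2631  0.5065 -0.1403  0.3984]
70 0 -1 [ 0.3831  0.4805 -0.2631  0.5065 -0.1403 -2.7432]
70 1.5707963267948966 1 [ 0.1     0.6741  0.1117  0.9583  0.3456 -1.424 ]
70 1.5707963267948966 -1 [0.1    0.6741 0.1117 0.9583 0.3456 1.7176]
80 0 1 [ 0.3495  0.5572 -0.0701  0.7817 -0.0657  0.3821]
80 0 -1 [ 0.3495  0.5572 -0.0701  0.7817 -0.0657 -2.7595]
80 1.5707963267948966 1 [ 0.1743  0.6782  0.1585  1.0139  0.1706 -1.3553]
80 1.5707963267948966 -1 [0.1743 0.6782 0.1585 1.0139 0.1706 1.7863]
90 0 1 [0.3198 0.661  0.1391 1.0489 0.     0.3578]
90 0 -1 [ 0.3198  0.661   0.1391  1.0489  0.     -2.7838]
90 1.5707963267948966 1 [ 0.2486  0.7039  0.2204  1.0873  0.     -1.2842]
90 1.5707963267948966 -1 [0.2486 0.7039 0.2204 1.0873 0.     1.8574]
```

View pics/k_s.png

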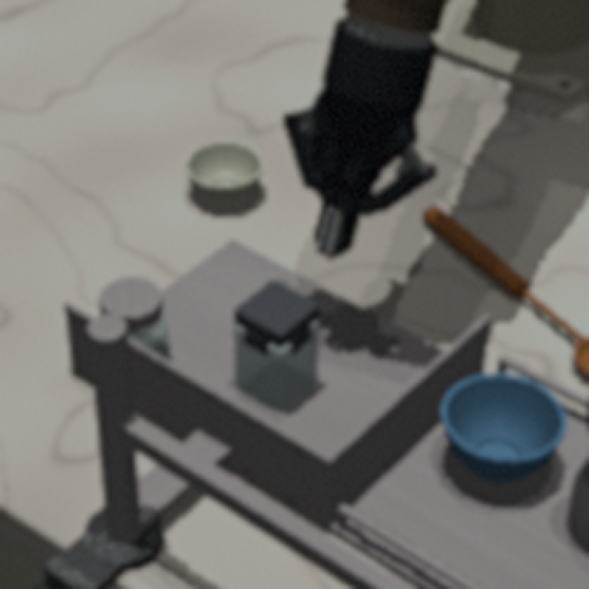

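View pics/k_t.png

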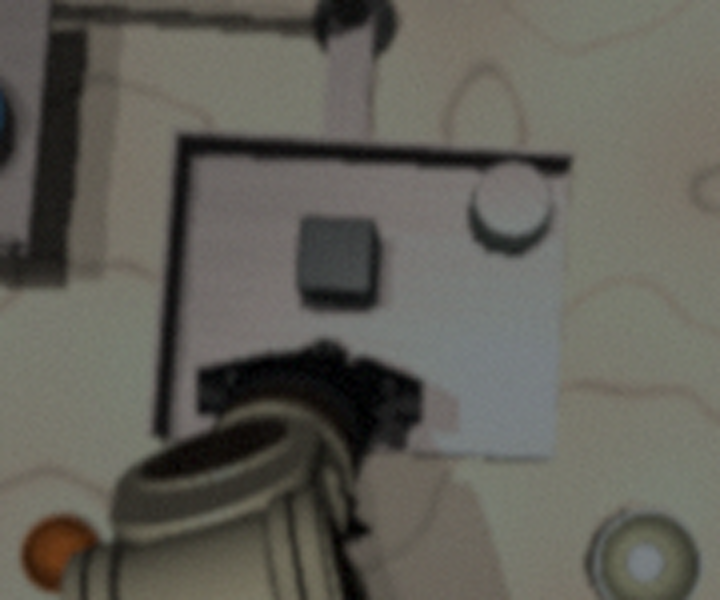

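Closed fingers are about 29 mm wide at the tip, but the knuckles spread roughly 45 mm above it, at (290,120) and (432,170). So I'll push with the tip about 26 mm over the deck (contact at about 33 mm), so the knuckles clear the fences. I'll push toward the side fence first, force-limited.

```bash
cat >> h.py <<'E'
def pq(f0,s=1,th=np.deg2rad(70)):
    f=u(CR[2]+f0); d=np.cos(th)*f-np.sin(th)*Z
    return ori(s*np.cross(Z,f),d).as_quat()
def cc(p):
    d=np.array(p[:2])-CR[:2]; return np.array([d@u(CR[2])[:2], d@u(CR[2]+np.pi/2)[:2], p[2]-.018])
def snap(tag):
    for n,b in(("top",(140,290,150,330)),("scene",(160,310,210,400))):
        im=env.read_camera(n)[b[0]:b[1],b[2]:b[3],::-1];cv2.imwrite(f"pics/{tag}_{n}.png",cv2.resize(im,None,fx=4,fy=4,interpolation=cv2.INTER_CUBIC))
E
python3 - <<'E'
from h import *
np.set_printoptions(precision=4,suppress=True)
env.move_l(c2w(-.14,-.108,.17),rate=.2)
q=pq(np.pi/2,-1)
env.move_pose(c2w(-.075,-.168,.17),q)
print(env.move_l(c2w(-.075,-.168,.04),rate=.12,force_limit=6))
env.dwell(.15)
print(env.move_l(c2w(-.075,-.048,.04),rate=.04,force_limit=10))
o=env.observe();print(cc(o["tcp_pos"]),o["force"],o["clock"])
snap("y1")
E
```

```text
False
True
[-0.0753 -0.06    0.0395] [ 0.2578 -2.0185  1.9081] 19.675
```

View pics/y1_scene.png

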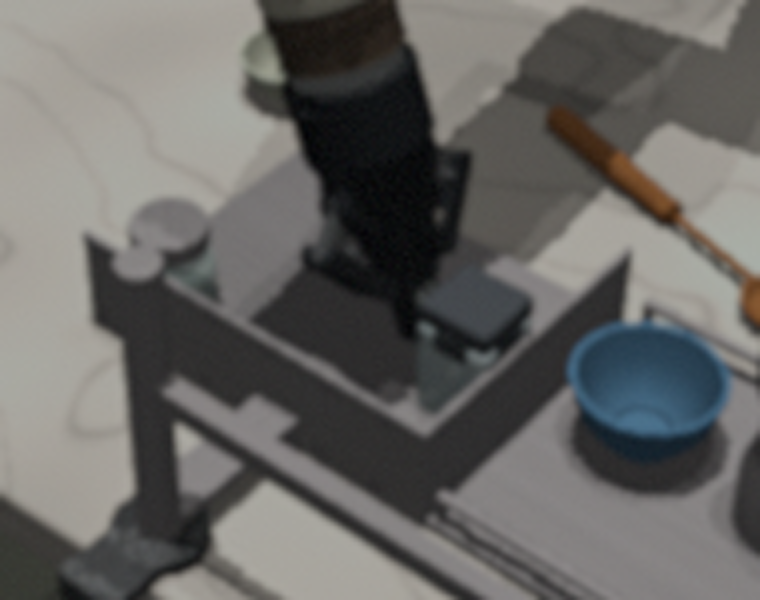

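View pics/y1_top.png

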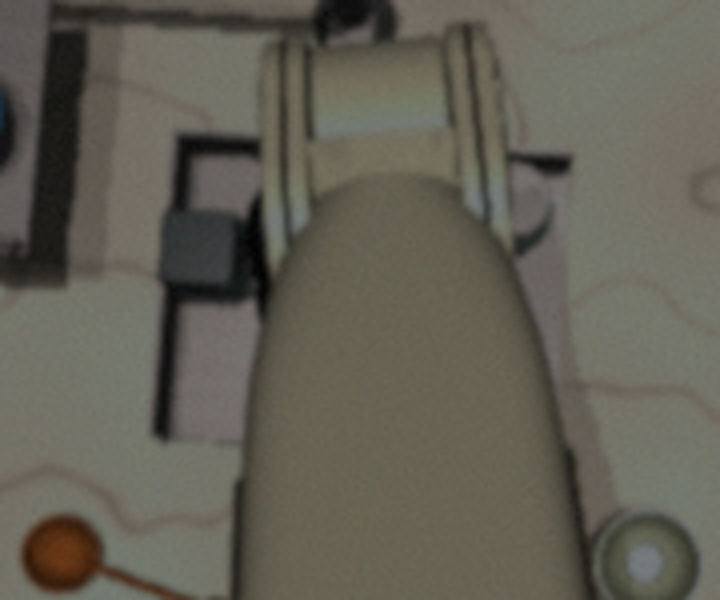

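The push stopped at TCP y −0.060, exactly the predicted flush position, and the lid sits against the side fence. Now the push to the back fence.

Run:
```python
from h import *
np.set_printoptions(precision=4,suppress=True)
env.move_l(c2w(-.075,-.09,.04),rate=.08)
env.move_l(c2w(-.075,-.11,.17),rate=.2)
env.move_pose(c2w(-.145,-.04,.17),pq(0,1))
env.move_l(c2w(-.145,-.024,.10),rate=.15,force_limit=6)
print(env.move_l(c2w(-.145,-.024,.04),rate=.08,force_limit=6))
env.dwell(.15)
print(env.move_l(c2w(-.048,-.024,.04),rate=.04,force_limit=10))
o=env.observe();print(cc(o["tcp_pos"]),o["force"],o["clock"])
env.move_l(c2w(-.09,-.024,.04),rate=.08)
env.move_l(c2w(-.13,-.05,.17),rate=.2)
env.move_pose(c2w(-.15,-.16,.2),pq(0,1))
snap("x1");print(env.observe()["clock"])
```

```text
False
True
[-0.0591 -0.0244  0.0388] [0.3876 0.2154 0.053 ] 25.8167
27.8167
```

View pics/x1_scene.png

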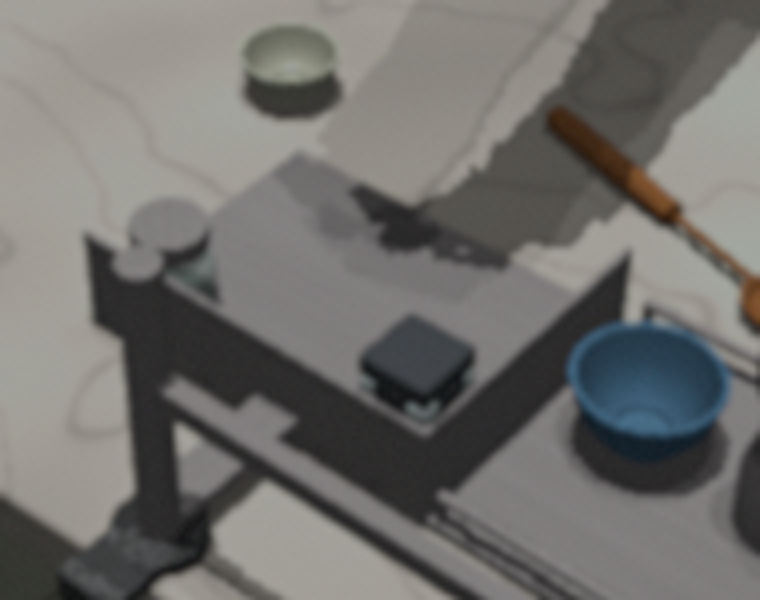

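View pics/x1_top.png

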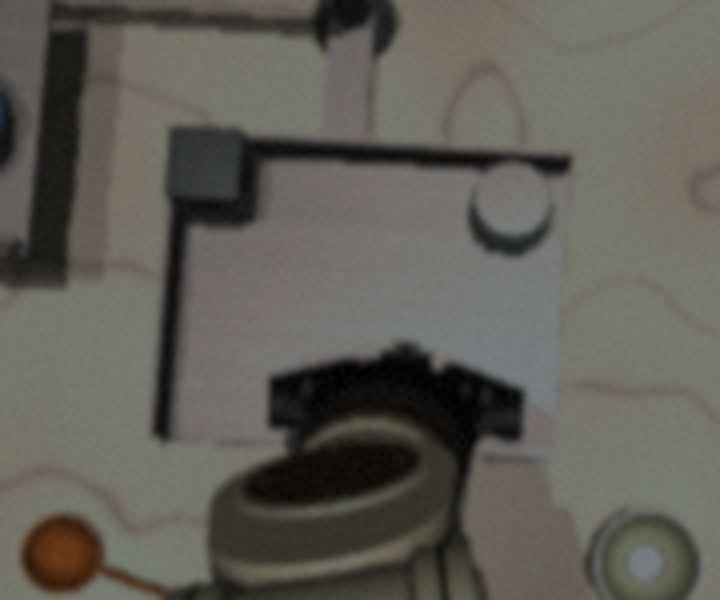

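The tub looks home in the corner in both views (lid at (207,165) top, (415,355) scene). A final light press in y will confirm it stayed flush.

Run:
```python
from h import *
np.set_printoptions(precision=4,suppress=True)
q=pq(np.pi/2,-1)
env.move_pose(c2w(-.06,-.115,.19),q)
env.move_l(c2w(-.025,-.10,.12),rate=.15,force_limit=6)
print(env.move_l(c2w(-.025,-.10,.042),rate=.08,force_limit=6)); env.dwell(.15)
print(env.move_l(c2w(-.025,-.05,.042),rate=.03,force_limit=7))
o=env.observe();print(cc(o["tcp_pos"]),o["clock"])
env.move_l(c2w(-.025,-.10,.042),rate=.08)
env.move_l(c2w(-.06,-.115,.17),rate=.2)
env.move_pose(c2w(-.145,-.04,.17),pq(0,1))
env.move_l(c2w(-.11,-.024,.10),rate=.15,force_limit=6)
print(env.move_l(c2w(-.11,-.024,.042),rate=.08,force_limit=6)); env.dwell(.15)
print(env.move_l(c2w(-.05,-.024,.042),rate=.03,force_limit=7))
o=env.observe();print(cc(o["tcp_pos"]),o["clock"])
env.move_l(c2w(-.10,-.024,.042),rate=.08)
env.move_l(c2w(-.13,-.05,.17),rate=.2)
env.move_pose(c2w(-.25,-.3,.25),pq(0,1)); env.dwell(.3)
snap("f");im=env.read_camera("top");cv2.imwrite("pics/ffull.png",im[:,:,::-1]);o=env.observe();print(o["force"],o["clock"])
```

```text
False
True
[-0.0252 -0.0602  0.0415] 32.3
False
True
[-0.0591 -0.0243  0.041 ] 38.1167
[-0.1812 -0.1697  0.6099] 41.15
```

View pics/f_scene.png

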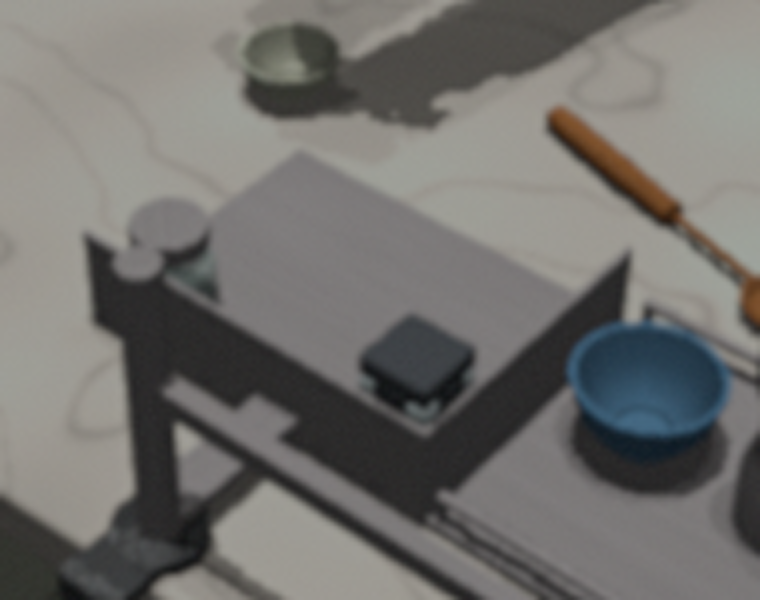

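View pics/ffull.png

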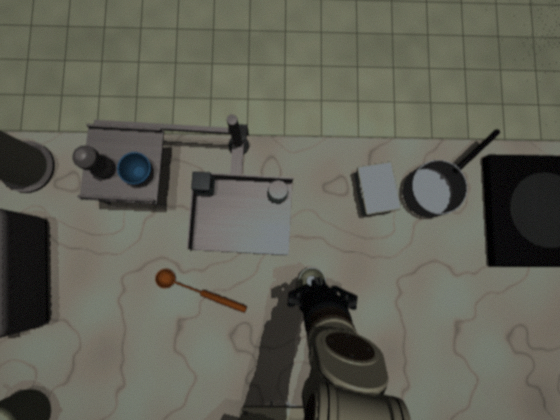

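The repeat presses stopped at the same places (−0.060, −0.059). The tub is home in the corner at (202,180), the bystanders are unmoved, and the arm is hovering clear.

Run:
```python
from workcell import env
env.job_done()
```

```text
the job is handed in; nothing more can be done
```

The tub now stands upright, lid up, in the corner of the low deck against both fences. I handed the job in at about 41 s of the 72 s; the hand-in gives no verdict.

- **Placing:** I gripped the lying tub with the tool tilted 45°, turned it upright and set it on the deck. I let go with its centre about 75 mm from the back fence and 108 mm from the side fence.
- **Pushing home:** With closed fingers I pushed it first to the side fence, then to the back fence, stopping on force.
- **Last checks:** A light repeat press in each direction stopped within 0.2 mm of the first pushes, at −60 mm for the side fence and −59 mm for the back. A tub flush at both fences should stop the push at −60 mm.
- **Pictures:** The final pictures show the tub square in the corner and the other items where they were. The arm was about 0.25 m above the deck and touching nothing.
- **Disagreements:** My two-camera position estimates differed by up to about 9 mm for the tub on the deck and by 2–5 mm for the corner and the jar. For flushness I relied on the force-stop positions rather than the images. Squareness was judged only by eye in the final pictures.

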